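# Hang the sample pail on the slotted hanger by its bail

### The job

Swing the folded-down wire bail of the small steel pail upright while the pail stays standing where it is, then lift the pail by the bail and hang it on the hanger stand: lay the wire on the two runways in front of the horns, slide it back under both horns and let it down fully into the two pockets. The hanger is clamped at a height nobody has measured, so feel your way and load it only gently; leave the pail hanging there, roughly upright and at rest, and leave the other things on the table alone.

Things in the scene. Friction and masses are not known exactly. Their poses are not given: they have to be found in the camera images.
- pail: Small open steel pail, loose, 90 mm across the rim, 70 mm high, 0.28 to 0.45 kg, on a foot 74 mm wide: pushing inward along the bail tips it. Origin: centre of its underside, z up. The bail turns on ears at y = +49 and -49 mm, 60 mm above the underside (axis = the pail's y axis). Folded down, the bail sticks out on the pail's -x side.
- bail_grip (a point): Middle of the bail's straight top bar, 85 mm from the hinge axis. The bar is steel wire 5 mm thick, parallel to the pail's y axis, straight out to 39 mm either side of this point; its middle 34 mm is covered by a black sleeve 10 mm thick that turns freely on the wire, where to grip it. The point's z axis points from the hinge axis out to the bar.
- bail (a joint): Angle of the bail on the pail, rad. 0: folded down, 20 degrees below level on the pail's -x side (as it starts, up to 0.3); 1.92: upright over the pail. Light friction (0.03 N m) keeps it where it is left; nothing springs back.
- stand: Hanger stand, fixed. Origin on the table right below the middle between its two pockets, z up; its -x axis points out of the hanger's front, towards the robot. It carries an aluminium hanger of two upright parallel plates, 6 mm thick, at y = +30 and -30 mm, 54 mm free between them for the fingers, back to a cross bar at x = +50 mm. The wire lies across both plates.
- pocket_foot (a point): Same point and axes as the stand's origin. Pocket in each plate: x = -6 to +6 mm, a wall behind it. Pocket floor anywhere from 175 to 195 mm above the table: clamped differently each time, not measured, does not give way. Over it a horn, x = -24 to +8 mm, its underside 16 mm and its top 36 mm above the pocket floor.
- runway_foot (a point): Point on the table below the open part of the runways, 42 mm in front of the stand's origin, same axes. Level runway on each plate, x = -62 to -6 mm from the stand's origin, its top 6 mm above the pocket floor; so the wire gets into the pocket only by sliding back along the runway through the 10 mm high throat under the horn, then down.
- post_top (a point): Top of the stand's upright post, 16 mm thick, 247 mm high, 105 mm behind the pockets. Its base plate (x = +55 to +175 mm from the stand's origin, 150 mm wide, 12 mm high) lies behind the place where the pail hangs.
- beaker: Straight pottery beaker, about 78 mm wide, 98 mm high, loose bystander; origin at the centre of its underside.
- fluted_pot: Small fluted pot, 56 mm wide, 44 mm high, loose bystander; origin at the centre of its underside.
- clay_lump: Lump of clay, 52x65x46 mm, loose bystander; origin at the centre of its underside.
- pot_lid: Pottery lid with a knob, 94 mm wide, 45 mm high, loose bystander; origin at the centre of its underside.
There are look-alikes about, which are no part of the job. What is shaped like the pail but blue is not meant.

How it is judged:
On the way, in this order (a step that is already met when the one before it is completed fails the run):
1. the bail is upright on the pail (within 0.25 rad) while the pail still stands upright within 40 mm of its place (value of joint bail between 1.67 and 2.17 rad and angle between pail's own z axis and vertical below 0.1 rad and height (world z) of pail below 0.006 m and distance of pail from where it was at the start of the episode below 0.04 m), for 0.2 s.
2. the pail is lifted clear of the table (height (world z) of pail above 0.012 m), for 0.2 s.
3. the wire lies in both pockets and the stand carries weight (x of bail_grip in the frame of stand between -0.005 and 0.005 m and y of bail_grip in the frame of stand between -0.011 and 0.011 m and z of bail_grip in the frame of stand between 0.165 and 0.203 m and contact force between pail and stand above 1.5 N and height (world z) of pail above 0.01 m and angle between pail's own z axis and vertical below 0.4 rad), for 0.2 s.
At the end, for the whole second after the job is handed in: The pail hangs at rest (under 30 mm/s) from the stand with its bail wire down in both pockets (bar middle within 5 mm of the pocket line, within 11 mm sideways of the middle and 165 to 203 mm above the table, so not on top of the horns), clear of the table, tilted less than 0.4 rad and released (all of step 3 and linear speed of pail below 0.03 m/s and contact force between the fingers and pail below 0.1 N); the robot touches nothing.
It fails at once if the pail or its bail is pressed or knocked against the stand with more than 20 N (contact force between pail and stand above 20 N).
It fails at once if the pail is tipped by more than 0.6 rad (angle between pail's own z axis and vertical above 0.6 rad).
It fails at once if the robot pushes on the stand with more than 20 N (contact force between any of the fingers, the arm and stand above 20 N).
It fails at once if the beaker, fluted pot, clay lump or pot lid is moved by more than 30 mm (distance of any of beaker, fluted_pot, clay_lump, pot_lid from where it was at the start of the episode above 0.03 m).
It also fails if it takes over 72 s, if anything falls off the work surface, if the arm or the gripper's body presses on something with over 40 N, if the wrist force passes 120 N, or if a joint passes its speed limit or range.

### The arm

A 6-joint arm with a two-finger parallel gripper is mounted at the origin on a cart in front of the work surface, level with it; the furniture and walls round the work are solid. World frame = base frame: x ahead of the robot, y to its left, z up, the work surface at z = 0. Lengths are in m, angles in rad, forces in N, time in s.
With the tool pointing down it reaches from about 0.25 to 0.725 m from the base axis. Payload 4 kg.
Tool frame: the origin (TCP) lies midway between the tips of the shut fingers; the grasp point (between the pads) lies 19 mm behind it; z points along the fingers, y is the line along which they close (so a half turn about z gives the same grasp; the last joint's range is limited). The gripper opens to 85 mm and grips with 20 to 120 N. Pads are 22 mm wide; open, the fingers measure 114 mm over their backs; the gripper's body (76 mm by 85 mm) begins 54 mm behind the grasp point. The pads swing forward as they close: fully open they stand 13 mm farther back than shut.
Start: joints at [1.281, 0.241, 0.005, 1.335, 0, 1.571], TCP at [0.143, 0.479, 0.231] pointing down, gripper open.
Joint ranges: [-2.72, 2.72], [-1.05, 1.87], [-1.09, 1.28], [-1.99, 2.15], [-1.42, 1.44], [-3.14, 3.14]. Speed limits (rad/s): [2.79, 2.79, 3.14, 3.14, 3.14, 3.14].

### API

Orientations are given as a unit quaternion [x, y, z, w].
In Python, from workcell import get_obs, camera, job_done, silhouettes gives the robot as it stands. The module is installed in compiled form; this text tells all that it offers.
- The arm moves only by the tool drive_tool, never from a script. Its argument "increments" is a list of rows, each a list of 3 entries, a list of its own where there are three numbers: the shift along the world's x, y, z in mm, then the turn, a rotation vector about the world's x, y, z in degrees, then the opening, from 0 (shut) to 1 (fully open). A call has 1 to 8 rows; each row shifts and turns the commanded pose from where the row before left it; what a row does not reach is not made up. A row lasts 1/12 s, in which the tool goes at most 41.7 mm and 7.16 degrees, less where a joint would pass 70% of its speed; a pose out of reach is approached as far as the arm can. A call is refused whole if a number of a shift passes 41.7 or a number of a turn 7.16, either way. A call with a gripper value outside its range is refused whole. The fingers move at their own pace and stop on an object; the grip force is fixed at half the most. Time passes only in rows, so rows that do not move let the fingers close. It gives the time, the measured TCP pose, the force, the opening and the grip force at its end, in the units of the state.
- get_obs(): the state, without advancing time (a new reading comes with each control period).
- camera(name): name is "scene" or "top" or "wrist"; returns a dict with "image" (400x640x3 uint8, red, green, blue), "K" (3x3 intrinsics, pixels), "view" (4x4, takes a point from world to camera coordinates). Camera axes: x right, y down, z forward; pixel columns grow to the right and rows downward; lengths in m; the calibration is good to about 2 mm. A picture is of the moment at which its call begins. There is no depth.
- job_done(): hands the job in; it is judged then, once.
Trained networks look in a picture, given as the dict that the camera call returned (one of the last four; its "shot" number tells which), for a name from the list of things; names that differ only in an ending like _2 or _b are one class to them, and where a whole thing is asked for, a point or a joint stands for the part that bears it (a point fixed in the world has none). Each returns a list of dicts, best first, with "conf" (0 to 1); they miss things now and then, are a little off and sometimes report something else, mostly with a low value. They report only what shows in the picture. A call takes as long as a camera call. They do not tell look-alikes from the thing itself.
- silhouettes(query, picture): "region" (400x640 bool, what is visible of it) and "bbox" ([left, top, right, bottom] in pixels, round what is visible of it).
The state is a dict: "clock": time; "joint_pos": joint angles; "joint_vel": joint speeds; "tau": joint torques, N m; "eef_pos": TCP position; "tool_rot": TCP orientation; "ft_force": force on the tool from outside, world axes, zero at the start; "ft_torque": the same for the moment, N m; "grip_width": finger opening in m; "grasp_force": force on a finger pad.
Only numpy, scipy, OpenCV 4.12 (cv2) and the standard library are available. Lean on these libraries where they do the work, as an engineer would, in place of code of your own. Each camera call takes 0.05 s, during which the arm holds its last target. There are 200 camera calls.

## Working session

There is one attempt and no reset: what is moved stays moved. The work goes in short steps, Python scripts to look and compute and a tool call to move; the robot and the scene stay as the last step left them, time stands still between calls to the robot, and variables do not carry over. Pictures are saved under pics/ and viewed, at most 10 in all, crops included, and the job is handed in when it is done.

Besides the shell and the picture viewer there is one more tool, called after "Request:" by a JSON object that holds its "op" and its "data", one argument or row to a line. drive_tool: Moves the arm, as the interface text tells. Its arguments: {"type":"object","properties":{"increments":{"type":"array"}},"required":["increments"]}

```bash
mkdir -p pics; cat > h.py <<'E'
import numpy as np, cv2
from workcell import *
def save(n,im): cv2.imwrite('pics/'+n,cv2.cvtColor(im,cv2.COLOR_RGB2BGR))
def proj(c,P):
    P=np.atleast_2d(P); q=(c['view'][:3,:3]@P.T).T+c['view'][:3,3]; u=(c['K']@q.T).T; return u[:,:2]/u[:,2:]
def ray(c,uv):
    R=c['view'][:3,:3];t=c['view'][:3,3]; d=R.T@np.linalg.solve(c['K'],[uv[0],uv[1],1.]); return -R.T@t,d/np.linalg.norm(d)
def plane(c,uv,z):
    o,d=ray(c,uv); return o+d*(z-o[2])/d[2]
def tri(obs):
    A=0;b=0
    for c,uv in obs:
        o,d=ray(c,uv);M=np.eye(3)-np.outer(d,d);A=A+M;b=b+M@o
    return np.linalg.solve(A,b)
E
python3 - <<'E'
from h import *
s=get_obs();print(s['clock'],s['eef_pos'],s['tool_rot'])
cs={n:camera(n) for n in('scene','top')}
for n,c in cs.items():
    save(n+'0.png',c['image']); o=-c['view'][:3,:3].T@c['view'][:3,3]; print(n,o.round(3),c['K'][0,0])
    for q in ['pail','bail_grip','stand','beaker','fluted_pot','clay_lump','pot_lid']:
        for r in silhouettes(q,c)[:3]:
            b=r['bbox']; print(n,q,round(r['conf'],2),np.round(b), plane(c,((b[0]+b[2])/2,(b[1]+b[3])/2),0.03).round(3))
E
```

```text
0.0 [0.14269167 0.47854322 0.23041127] [ 1.44388405e-01  9.89520524e-01 -1.04821206e-03 -1.53026495e-04]
scene [-0.08  -1.056  0.837] 451.02580868899327
scene pail 0.94 [331. 249. 383. 292.] [ 0.532 -0.285  0.03 ]
scene pail 0.76 [328. 223. 368. 255.] [ 0.599 -0.151  0.03 ]
scene bail_grip 0.68 [337. 279. 374. 291.] [ 0.491 -0.333  0.03 ]
scene bail_grip 0.25 [291. 147. 360. 222.] [0.736 0.18  0.03 ]
scene stand 0.71 [288. 145. 361. 222.] [0.736 0.188 0.03 ]
scene beaker 0.89 [239. 176. 264. 208.] [0.48  0.281 0.03 ]
scene fluted_pot 0.57 [263. 228. 283. 249.] [ 0.408 -0.018  0.03 ]
scene fluted_pot 0.31 [237. 173. 265. 210.] [0.478 0.284 0.03 ]
scene clay_lump 0.65 [361. 322. 391. 347.] [ 0.428 -0.496  0.03 ]
scene pot_lid 0.82 [261. 176. 282. 186.] [0.581 0.318 0.03 ]
top [ 0.418 -0.072  1.419] 410.18080907220735
top pail 0.96 [318. 165. 356. 201.] [ 0.601 -0.129  0.03 ]
top pail 0.81 [377. 188. 408. 226.] [ 0.519 -0.317  0.03 ]
top bail_grip 0.69 [382. 219. 402. 228.] [ 0.464 -0.313  0.03 ]
top stand 0.9 [256. 135. 305. 203.] [0.651 0.064 0.03 ]
top beaker 0.85 [208. 213. 234. 233.] [0.467 0.264 0.03 ]
top fluted_pot 0.65 [292. 230. 306. 247.] [0.415 0.002 0.03 ]
top clay_lump 0.86 [435. 222. 455. 243.] [ 0.431 -0.493  0.03 ]
top pot_lid 0.65 [186. 176. 214. 206.] [0.577 0.337 0.03 ]
```

```bash
python3 - <<'E'
from h import *
a=cv2.imread('pics/scene0.png')[130:360,210:410];b=cv2.imread('pics/top0.png')[120:260,180:460]
cv2.imwrite('pics/m0.png',cv2.resize(a,(520,598),interpolation=cv2.INTER_CUBIC)); cv2.imwrite('pics/m1.png',cv2.resize(b,(800,400),interpolation=cv2.INTER_CUBIC))
E
```

```text
(no output)
```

View pics/m0.png

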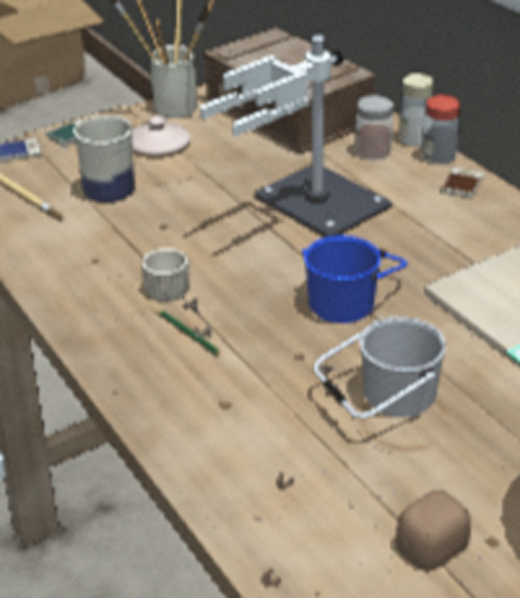

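View pics/m1.png

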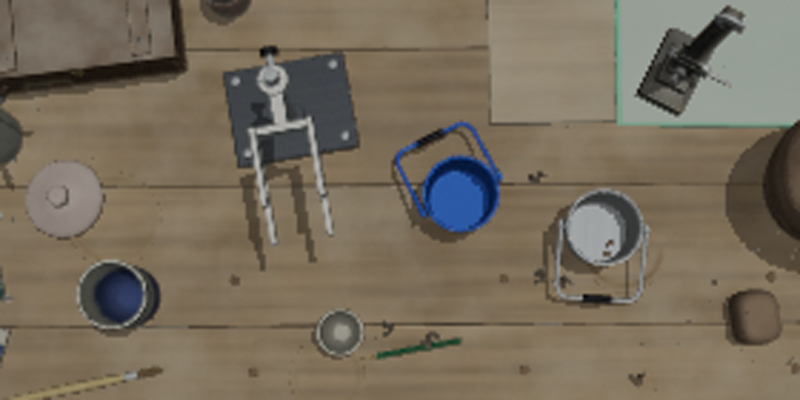

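Two pails are in view: blue at scene (345,237) / top (337,183), and bare steel at scene (365,275) / top (392,200). The steel one is the target. The enlarged crops confirm this: it is grey, with its bail and black sleeve folded towards the robot at about top (389,224). The stand is at top (280,165), with its horns facing the robot.

I'll move to a viewpoint for the wrist camera.

Request:
{"op": "drive_tool", "data": {
  "increments": [
    [[13, -27, 6], [0, 0, -6], 1],
    [[13, -27, 6], [0, 0, -6], 1],
    [[13, -27, 6], [0, 0, -6], 1],
    [[13, -27, 6], [0, 0, -6], 1],
    [[13, -27, 6], [0, 0, -6], 1],
    [[13, -27, 6], [0, 0, -6], 0.5],
    [[13, -27, 6], [0, 0, -6], 0.3],
    [[13, -27, 6], [0, 0, -6], 0.3]
  ]
}}

```text
clock: 1.47
eef_pos: [0.2472, 0.2618, 0.2798]
tool_rot: [0.536, 0.844, 0.0, 0.0]
ft_force: [1.5, -0.4, 0.1]
grip_width: 0.0517
grasp_force: 0.0
```

Request:
{"op": "drive_tool", "data": {
  "increments": [
    [[13, -27, 6], [0, 0, -5], 0.3],
    [[13, -27, 6], [0, 0, -5], 0.3],
    [[13, -27, 6], [0, 0, -5], 0.3],
    [[13, -27, 6], [0, 0, -5], 0.3],
    [[13, -27, 6], [0, 0, -5.4], 0.3],
    [[13, -27, 6], [0, 0, 0], 0.3],
    [[13, -27, 6], [0, 0, 0], 0.3],
    [[0, 0, 0], [0, 0, 0], 0.3]
  ]
}}

```text
clock: 2.13
eef_pos: [0.34, 0.0706, 0.3225]
tool_rot: [0.71, 0.705, 0.001, 0.002]
ft_force: [-0.4, 0.9, 0.9]
grip_width: 0.0255
grasp_force: 0.0
```

```bash
python3 - <<'E'
from h import *
s=get_obs();print(s['clock'],s['eef_pos'],s['tool_rot'],s['joint_pos'].round(2) if hasattr(s['joint_pos'],'round') else s['joint_pos'],s['ft_force'])
c=camera('wrist');save('w1.png',c['image'])
R=c['view'][:3,:3];print((-R.T@c['view'][:3,3]).round(3),R.round(2).tolist(),c['K'][0,0])
E
```

```text
2.1333 [0.34001003 0.07059048 0.32246998] [0.70966135 0.70454061 0.00071747 0.00166806] [ 0.21 -0.09 -0.12  1.54 -0.    1.78] [-0.37803675  0.93467256  0.89625463]
[0.339 0.149 0.465] [[1.0, -0.01, 0.0], [-0.01, -0.95, 0.3], [0.0, -0.3, -0.95]] 335.6615893139432
```

View pics/w1.png

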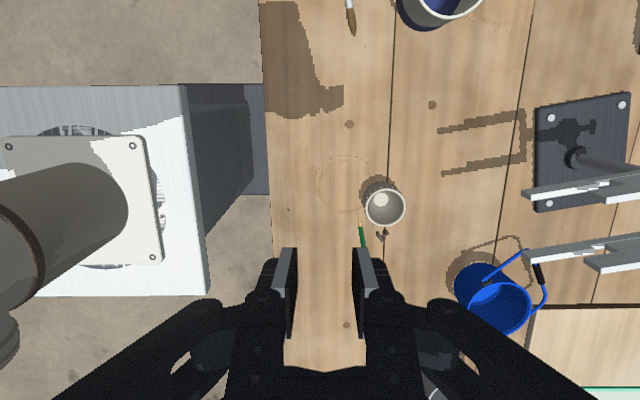

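The stand's base plate is at (583,150), with the hanger plates at about (580,190) and (590,245). The blue pail is at (495,295) and the fluted pot at (385,205). Next come two closer wrist views of the stand.

Request:
{"op": "drive_tool", "data": {
  "increments": [
    [[30, -10, 16], [0, 0, 0], 0.3],
    [[30, -10, 16], [0, 0, 0], 0.3],
    [[30, -10, 16], [0, 0, 0], 0.3],
    [[30, -10, 16], [0, 0, 0], 0.3],
    [[10, 0, 6], [0, 0, 0], 0.3],
    [[0, 0, 0], [0, 0, 0], 0.3],
    [[0, 0, 0], [0, 0, 0], 0.3]
  ]
}}

```text
clock: 2.77
eef_pos: [0.4678, 0.0351, 0.3906]
tool_rot: [0.707, 0.707, -0.0, -0.001]
ft_force: [0.3, 1.7, -0.1]
grip_width: 0.0254
grasp_force: 0.0
```

```bash
python3 - <<'E'
from h import *; import pickle
s=get_obs();print(s['clock'],s['eef_pos'],s['joint_vel'].max())
c=camera('wrist');save('w2.png',c['image']);pickle.dump(c,open('w2.pkl','wb'))
E
```

```text
2.7667 [0.46778016 0.03507708 0.39060619] 0.004389212537674294
```

Request:
{"op": "drive_tool", "data": {
  "increments": [
    [[30, 10, 0], [0, 0, 0], 0.3],
    [[30, 10, 0], [0, 0, 0], 0.3],
    [[30, 10, 0], [0, 0, 0], 0.3],
    [[10, 5, 0], [0, 0, 0], 0.3],
    [[0, 0, 0], [0, 0, 0], 0.3],
    [[0, 0, 0], [0, 0, 0], 0.3]
  ]
}}

```text
clock: 3.32
eef_pos: [0.5668, 0.07, 0.3905]
tool_rot: [0.707, 0.708, -0.001, -0.001]
ft_force: [-0.3, -0.0, 0.5]
grip_width: 0.0255
grasp_force: 0.0
```

```bash
python3 - <<'E'
from h import *; import pickle
s=get_obs();print(s['clock'],s['eef_pos'],s['joint_vel'].max())
c=camera('wrist');save('w3.png',c['image']);pickle.dump(c,open('w3.pkl','wb'))
a=cv2.imread('pics/w2.png');b=cv2.imread('pics/w3.png')
cv2.imwrite('pics/w23.png',np.hstack([a[0:300,240:640],b[0:300,120:520]])); 
E
```

```text
3.3167 [0.56676718 0.07002875 0.39046686] 0.00607678598693549
```

View pics/w23.png

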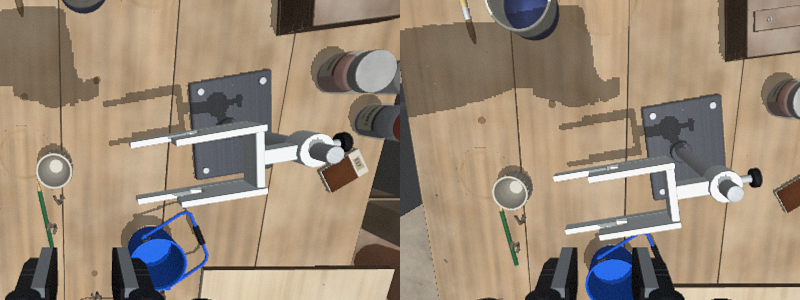

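Both views show the hanger: runway tips at w2 (370,145) and (377,200), base corners at (428,84), (510,68) and (433,180). I'll fit the model to these points and overlay it on the picture.

```bash
cat > fit.py <<'E'
from h import *; import pickle
from scipy.optimize import least_squares
w2=pickle.load(open('w2.pkl','rb'));w3=pickle.load(open('w3.pkl','rb'))
def S(p,P):
    P=np.atleast_2d(P);c,s=np.cos(p[2]),np.sin(p[2]); return np.c_[p[0]+c*P[:,0]-s*P[:,1],p[1]+s*P[:,0]+c*P[:,1],P[:,2]]
E
python3 - <<'E'
from fit import *
base=[(w2,55,75,(428,84)),(w2,175,75,(510,68)),(w2,55,-75,(433,180)),(w3,55,75,(361,107)),(w3,175,75,(440,94))]
tips=[(w2,-62,30,(370,145)),(w2,-62,-30,(377,201)),(w3,-62,30,(274,177)),(w3,-62,-30,(286,232))]
def f(p):
    r=[proj(c,S(p,[x/1e3,y/1e3,.012]))[0]-uv for c,x,y,uv in base]+[proj(c,S(p,[x/1e3,y/1e3,p[3]+.006]))[0]-uv for c,x,y,uv in tips]
    return np.ravel(r)
r=least_squares(f,[.62,.06,.17,.185],x_scale=[.01,.01,.1,.01]);p=r.x;print(p.round(4),r.fun.round(1).reshape(-1,2).tolist());np.save('p.npy',p)
out=[]
for c,n,x0 in((w2,'w2',350),(w3,'w3',255)):
    k=4;im=cv2.resize(cv2.imread(f'pics/{n}.png')[60:250,x0:x0+200],None,fx=k,fy=k,interpolation=cv2.INTER_CUBIC)
    def L(pts,col):
        q=((proj(c,S(p,pts))+.5-[x0,60])*k).astype(int); cv2.polylines(im,[q.reshape(-1,1,2)],False,col,1)
    h=p[3]
    for s in(1,-1):
        for y in(.027*s,.033*s):
            L([[-.062,y,h+.006],[-.006,y,h+.006]],(0,0,255)); L([[-.024,y,h+.036],[.008,y,h+.036]],(0,200,0))
    L([[.055,-.075,.012],[.055,.075,.012],[.175,.075,.012]],(255,0,255))
    out.append(im[:, :])
cv2.imwrite('pics/ov.png',cv2.resize(np.vstack(out),(400*3//2,570*1520//1520*1)) if 0 else np.hstack([cv2.resize(o,(400,380),interpolation=cv2.INTER_AREA) for o in out]))
E
```

```text
[0.5778 0.0444 0.1736 0.186 ] [[0.7, -0.8], [1.9, 0.1], [3.2, 1.0], [-0.4, 0.7], [1.2, -0.7], [-1.2, 0.2], [-0.8, -0.2], [-1.2, 1.5], [-1.4, -1.1]]
```

View pics/ov.png

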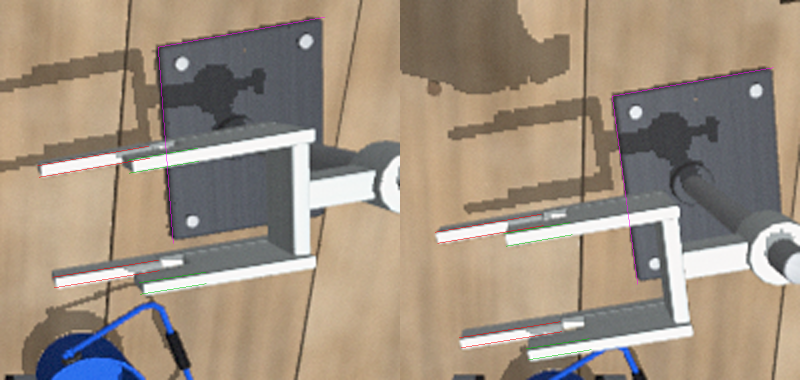

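The overlay matches the hanger to about 1 px. The fit gives the stand at (0.578, 0.044), yaw 0.174 rad, with the pocket floor about 0.186 m high. Now the pail.

Request:
{"op": "drive_tool", "data": {
  "increments": [
    [[-10, -31, -6], [0, 0, 0], 0.3],
    [[-10, -31, -6], [0, 0, 0], 0.3],
    [[-10, -31, -6], [0, 0, 0], 0.3],
    [[-10, -31, -6], [0, 0, 0], 0.3],
    [[-10, -31, -6], [0, 0, 0], 0.3],
    [[-10, -31, -6], [0, 0, 0], 0.3],
    [[-10, -31, -6], [0, 0, 0], 0.3],
    [[-10, -31, -6], [0, 0, 0], 0.3]
  ]
}}

```text
clock: 4.03
eef_pos: [0.4854, -0.1797, 0.3444]
tool_rot: [0.707, 0.707, 0.0, 0.001]
ft_force: [0.5, 0.2, -0.4]
grip_width: 0.0257
grasp_force: 0.0
```

Request:
{"op": "drive_tool", "data": {
  "increments": [
    [[-10, 0, -6], [0, 0, 0], 0.3],
    [[-7, 0, -6], [0, 0, 0], 0.3],
    [[0, 0, 0], [0, 0, 0], 0.3],
    [[0, 0, 0], [0, 0, 0], 0.3]
  ]
}}

```text
clock: 4.37
eef_pos: [0.4694, -0.1786, 0.3323]
tool_rot: [0.707, 0.707, 0.0, 0.0]
ft_force: [0.3, 0.2, 0.7]
grip_width: 0.0258
grasp_force: 0.0
```

```bash
python3 - <<'E'
from h import *; import pickle
s=get_obs();print(s['clock'],s['eef_pos'],s['joint_vel'].max())
c=camera('wrist');save('w4.png',c['image']);pickle.dump(c,open('w4.pkl','wb'))
for q in('pail','bail_grip'):
    for r in silhouettes(q,c): print(q,r['conf'],r['bbox'])
E
```

```text
4.3667 [ 0.46941893 -0.17860394  0.33232242] 0.038037648432523226
pail 0.93 [313.0, 204.9, 408.0, 279.5]
pail 0.83 [375.8, 61.0, 482.1, 167.7]
bail_grip 0.82 [393.9, 61.4, 480.1, 162.0]
bail_grip 0.69 [460.4, 0.0, 563.5, 23.7]
bail_grip 0.64 [312.9, 211.3, 376.5, 278.7]
```

Request:
{"op": "drive_tool", "data": {
  "increments": [
    [[-30, -30, 0], [0, 0, 0], 0.3],
    [[-30, -20, 0], [0, 0, 0], 0.3],
    [[-20, 0, 0], [0, 0, 0], 0.3],
    [[0, 0, 0], [0, 0, 0], 0.3],
    [[0, 0, 0], [0, 0, 0], 0.3]
  ]
}}

```text
clock: 4.93
eef_pos: [0.3914, -0.2284, 0.3321]
tool_rot: [0.707, 0.707, 0.0, 0.001]
ft_force: [0.1, -0.1, -0.1]
grip_width: 0.0255
grasp_force: 0.0
```

```bash
python3 - <<'E'
from h import *; import pickle
s=get_obs();print(s['clock'],s['eef_pos'],s['joint_vel'].max())
c=camera('wrist');save('w5.png',c['image']);pickle.dump(c,open('w5.pkl','wb'))
for q in('pail','bail_grip'):
    for r in silhouettes(q,c): print(q,r['conf'],r['bbox'])
a=cv2.imread('pics/w4.png');b=cv2.imread('pics/w5.png')
cv2.imwrite('pics/w45.png',np.hstack([a[50:350,200:600],b[50:350,240:640]]))
E
```

```text
4.9333 [ 0.39139607 -0.22836337  0.33211695] 0.026418729775973388
pail 0.83 [434.0, 14.5, 548.1, 125.6]
pail 0.8 [371.0, 169.6, 471.8, 253.2]
pail 0.43 [330.6, 295.1, 358.2, 339.6]
bail_grip 0.71 [466.9, 14.4, 548.8, 125.0]
bail_grip 0.63 [367.6, 173.3, 450.3, 249.7]
```

View pics/w45.png

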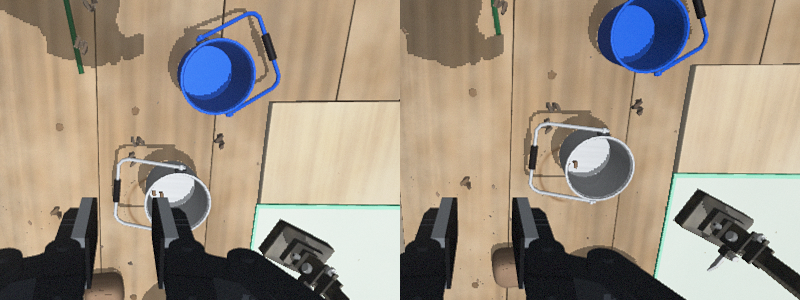

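Steel pail: in w4 the sleeve is at (317,240) and the ear at (386,218). In w5 the sleeve is at (373,207), the ears at (447,181) and (433,253), and the rim centre at about (440,217). Now I'll fit the pail pose.

```bash
python3 - <<'E'
from h import *; import pickle
from fit import S
from scipy.optimize import least_squares
w={n:pickle.load(open(n+'.pkl','rb')) for n in('w4','w5')}
uv={}
for n,(u,v) in(('w4',(317,240)),('w5',(373,207))):
    g=w[n]['image'].max(2)[v-18:v+18,u-8:u+9]<60
    ys,xs=np.nonzero(g);uv[n]=(xs.mean()+u-8,ys.mean()+v-18);print(n,uv[n],len(xs),np.ptp(ys),np.ptp(xs))
print('sleeve',tri([(w[n],uv[n]) for n in w]))
T=[('w4',(386,218),0,49,60),('w5',(447,181),0,49,60),('w5',(433,253),0,-49,60),('w5',(440.5,217),0,0,70)]
def f(p):
    a=p[3]-np.radians(20);b=[-.085*np.cos(a),0,.06+.085*np.sin(a)]
    r=[2*(proj(w[n],S(p,b))[0]-uv[n]) for n in w]+[proj(w[n],S(p,np.array(P)/1e3))[0]-q for n,q,*P in T]
    return np.ravel(r)
r=least_squares(f,[.54,-.31,0,.1],x_scale=[.01,.01,.1,.1]);p=r.x;print(p.round(4),r.fun.round(1).tolist())
a=p[3]-np.radians(20);print('bar',S(p,[-.085*np.cos(a),0,.06+.085*np.sin(a)]))
np.save('pail.npy',p)
E
```

```text
w4 (np.float64(316.0967741935484), np.float64(240.6209677419355)) 124 21 6
w5 (np.float64(372.4788732394366), np.float64(207.09154929577466)) 142 22 7
sleeve [ 0.45692994 -0.29917931  0.03871208]
[ 0.5408 -0.3053 -0.1098  0.1901] [0.2, 0.5, 2.6, -0.3, -2.9, -0.4, -0.6, -0.1, -2.3, -2.6, 0.3, 2.5]
bar [[ 0.45736766 -0.29611923  0.04654566]]
```

```bash
python3 - <<'E'
from h import *; import pickle
from fit import S
from scipy.optimize import least_squares
w={n:pickle.load(open(n+'.pkl','rb')) for n in('w4','w5')}
w['s']=camera('scene');w['t']=camera('top')
uv={'w4':(316.1,240.6),'w5':(372.5,207.1)}
for n,(u,v) in(('s',(338,280)),('t',(388.6,224.3))):
    g=w[n]['image'].max(2)[v.__int__()-7:int(v)+8,int(u)-8:int(u)+9]
    m=g<70;ys,xs=np.nonzero(m);uv[n]=(xs.mean()+int(u)-8,ys.mean()+int(v)-7);print(n,uv[n],len(xs),np.ptp(ys),np.ptp(xs))
for k in(['w4','w5'],['s','t'],['w4','w5','s','t'],['w4','s'],['w5','t']):
    X=tri([(w[n],uv[n]) for n in k]);print(k,X.round(4),[(proj(w[n],X)[0]-uv[n]).round(1).tolist() for n in k])
T=[('w4',(386,218),0,49,60),('w5',(447,181),0,49,60),('w5',(433,253),0,-49,60),('w5',(440.5,217),0,0,70),('t',(391.75,199.5),0,0,70)]
def f(p):
    a=p[3]-np.radians(20);b=[-.085*np.cos(a),0,.06+.085*np.sin(a)]
    return np.ravel([2*(proj(w[n],S(p,b))[0]-uv[n]) for n in w]+[proj(w[n],S(p,np.array(P)/1e3))[0]-q for n,q,*P in T])
r=least_squares(f,[.54,-.31,0,.1],x_scale=[.01,.01,.1,.1],loss='soft_l1');p=r.x;print(p.round(4),f(p).round(1).tolist())
a=p[3]-np.radians(20);print('bar',S(p,[-.085*np.cos(a),0,.06+.085*np.sin(a)]))
np.save('pail.npy',p)
E
```

```text
s (np.float64(338.0), np.float64(280.0)) 19 6 6
t (np.float64(388.36551724137934), np.float64(226.15862068965518)) 145 11 16
['w4', 'w5'] [ 0.4569 -0.2992  0.0387] [[-0.1, -0.1], [0.1, 0.1]]
['s', 't'] [ 0.4547 -0.3001  0.0421] [[-0.7, 0.1], [0.3, -0.5]]
['w4', 'w5', 's', 't'] [ 0.456  -0.299   0.0404] [[-0.7, 0.3], [-0.4, 0.4], [-0.6, 0.2], [-0.1, -0.9]]
['w4', 's'] [ 0.4574 -0.2989  0.0401] [[0.3, 0.1], [-0.2, 0.0]]
['w5', 't'] [ 0.4543 -0.2973  0.0467] [[-1.1, 0.7], [-0.3, -0.4]]
[ 0.54   -0.3058 -0.0887  0.1203] [0.6, 0.1, 1.4, 0.2, -0.4, -0.5, -0.6, -2.7, -4.3, -0.1, -2.1, 0.2, -2.2, -2.2, -0.4, 2.9, -0.6, 0.0]
bar [[ 0.4575204  -0.29850384  0.04072299]]
```

The bar is at (0.457, -0.299, 0.0405) and the hinge at about (0.541, -0.306, 0.060), yaw about -5.7°. Approaching from above.

Request:
{"op": "drive_tool", "data": {
  "increments": [
    [[22, -23.5, -35], [0, 0, -2], 0.3],
    [[22, -23.5, -35], [0, 0, -2], 0.3],
    [[21.5, -23.5, -35], [0, 0, -1.7], 0.3],
    [[0, 0, -35], [0, 0, 0], 0.3],
    [[0, 0, -35], [0, 0, 0], 0.3],
    [[0, 0, -35], [0, 0, 0], 0.3],
    [[0, 0, -20], [0, 0, 0], 0.3],
    [[0, 0, 0], [0, 0, 0], 0.3]
  ]
}}

```text
clock: 5.85
eef_pos: [0.446, -0.2875, 0.1084]
tool_rot: [0.741, 0.671, -0.001, -0.005]
ft_force: [-0.4, 0.1, -0.1]
grip_width: 0.0257
grasp_force: 0.0
```

Request:
{"op": "drive_tool", "data": {
  "increments": [
    [[0, 0, -20], [0, 0, 0], 0.3],
    [[0, 0, -20], [0, 0, 0], 0.3],
    [[0, 0, -20], [0, 0, 0], 0.3],
    [[0, 0, -10], [0, 0, 0], 0.3],
    [[0, 0, 0], [0, 0, 0], 0.3],
    [[0, 0, 0], [0, 0, 0], 0.3]
  ]
}}

```text
clock: 6.35
eef_pos: [0.4496, -0.2903, 0.0449]
tool_rot: [0.741, 0.671, 0.0, 0.0]
ft_force: [0.5, 0.6, -0.2]
grip_width: 0.0258
grasp_force: 0.0
```

Request:
{"op": "drive_tool", "data": {
  "increments": [
    [[7.5, -8.5, 0], [0, 0, 0], 0.3],
    [[0, 0, -12], [0, 0, 0], 0.3],
    [[0, 0, -11], [0, 0, 0], 0.3],
    [[0, 0, 0], [0, 0, 0], 0.3],
    [[0, 0, 0], [0, 0, 0], 0.3]
  ]
}}

```text
clock: 6.77
eef_pos: [0.4597, -0.3008, 0.0256]
tool_rot: [0.741, 0.671, 0.001, 0.004]
ft_force: [-2.1, 0.4, 14.3]
grip_width: 0.0252
grasp_force: 6.8
```

```bash
python3 - <<'E'
from h import *
c=camera('wrist');save('w6.png',c['image'][150:400,200:500]);s=get_obs();print(s['eef_pos'],s['ft_force'])
im=cv2.imread('pics/w6.png');cv2.imwrite('pics/w6b.png',cv2.resize(im,None,fx=2,fy=2))
E
```

```text
[ 0.45975233 -0.30080686  0.02566151] [-1.99308385  0.54061459 14.26975218]
```

View pics/w6b.png

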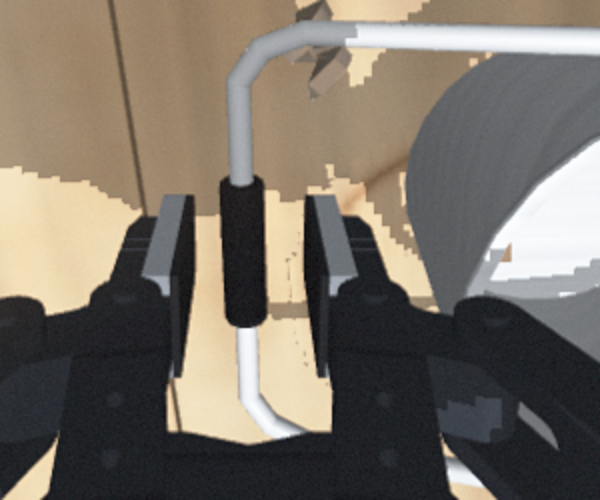

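The sleeve (crop 243,250) sits between the pads, but there is 14 N upward. The right knuckle, at crop (480,310), is probably on the pail rim. I'll back up, tilt the gripper 30° away from the pail, and check the force.

Request:
{"op": "drive_tool", "data": {
  "increments": [
    [[0, 0, 15], [0, 0, 0], 0.3],
    [[0, 0, 9], [0, 0, 0], 0.3],
    [[0, 0, 0], [-0.6, -6, 0], 0.3],
    [[-1, 0, 0], [-0.6, -6, 0], 0.3],
    [[-1, 0, 0], [-0.6, -6, 0], 0.25],
    [[0, 0, 0], [-0.6, -6, 0], 0.25],
    [[0, 0, 0], [-0.6, -6, 0], 0.25],
    [[0, 0, 0], [0, 0, 0], 0.25]
  ]
}}

```text
clock: 7.48
eef_pos: [0.4481, -0.2949, 0.0417]
tool_rot: [0.718, 0.647, 0.174, 0.19]
ft_force: [-2.0, 1.5, -1.4]
grip_width: 0.0217
grasp_force: 0.0
```

```bash
python3 - <<'E'
from h import *; import pickle
c=camera('top');w=camera('wrist');s=get_obs();print(s['eef_pos'],s['ft_force'])
save('w7.png',w['image']);
for n,k in(('t',c),('w',w)):
    for q in('pail','bail_grip'):
        for r in silhouettes(q,k)[:3]: print(n,q,round(r['conf'],2),r['bbox'])
# sleeve dark blob in wrist between fingers
from scipy.spatial.transform import Rotation as Ro
R=Ro.from_quat(s['tool_rot']).as_matrix();print(R.round(3).tolist())
g=s['eef_pos']-.019*R[:,2];print('grasp pt',g,proj(w,g),'sleeve est px',proj(w,[.4575,-.299,.0405]))
E
python3 -c "
import cv2;i=cv2.imread('pics/w7.png');cv2.imwrite('pics/w7b.png',cv2.resize(i[140:400,160:560],None,fx=2,fy=2))"
```

```text
[ 0.45320025 -0.29841456  0.04486727] [ 0.40466164 -1.24808907  0.57378856]
t pail 0.75 [372.5, 186.0, 405.7, 226.1]
t pail 0.69 [324.1, 162.3, 356.3, 201.8]
t pail 0.57 [259.2, 137.1, 303.8, 204.1]
t bail_grip 0.59 [374.3, 185.9, 408.3, 225.7]
t bail_grip 0.55 [319.0, 164.8, 345.0, 193.1]
w pail 0.74 [323.6, 141.3, 543.0, 338.4]
w pail 0.58 [447.0, 0.0, 578.2, 5.1]
w bail_grip 0.89 [321.0, 149.2, 503.7, 340.2]
[[0.101, 0.862, 0.497], [0.995, -0.088, -0.049], [0.001, 0.499, -0.867]]
grasp pt [ 0.44376374 -0.29747934  0.0613317 ] [[335.04428188 290.98519943]] sleeve est px [[336.89064961 262.97772247]]
```

View pics/w7b.png

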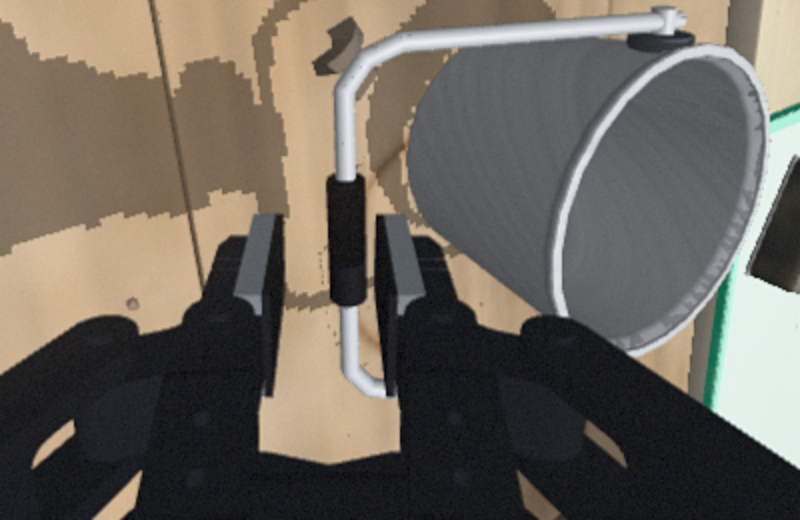

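The sleeve (crop 347,240) is roughly centred between the tilted pads and the force is now about 1 N. Advancing along the tool axis.

Request:
{"op": "drive_tool", "data": {
  "increments": [
    [[5, -0.5, -7], [0, 0, 0], 0.25],
    [[5, -0.5, -7], [0, 0, 0], 0.25],
    [[4.4, -0.4, -6], [0, 0, 0], 0.25],
    [[0, 0, 0], [0, 0, 0], 0.25],
    [[0, 0, 0], [0, 0, 0], 0.25]
  ]
}}

```text
clock: 8.2
eef_pos: [0.4687, -0.2994, 0.0239]
tool_rot: [0.716, 0.648, 0.174, 0.192]
ft_force: [-0.6, 0.3, -0.1]
grip_width: 0.0214
grasp_force: 0.0
```

No contact force, so I'll close the fingers.

Request:
{"op": "drive_tool", "data": {
  "increments": [
    [[0, 0, 0], [0, 0, 0], 0.18],
    [[0, 0, 0], [0, 0, 0], 0.12],
    [[0, 0, 0], [0, 0, 0], 0.05],
    [[0, 0, 0], [0, 0, 0], 0],
    [[0, 0, 0], [0, 0, 0], 0],
    [[0, 0, 0], [0, 0, 0], 0]
  ]
}}

```text
clock: 8.7
eef_pos: [0.4684, -0.2997, 0.025]
tool_rot: [0.716, 0.648, 0.175, 0.192]
ft_force: [-2.0, 1.9, -0.4]
grip_width: 0.0078
grasp_force: 58.4
```

```bash
python3 - <<'E'
from h import *
s=get_obs();print(s['ft_force'],s['ft_torque'],s['grip_width'],s['grasp_force'])
E
```

```text
[-1.98450274  1.87861714 -0.3895038 ] [0.26490876 0.80505037 0.22982073] 0.007826405393795423 58.404863476753235
```

```bash
python3 - <<'E'
import numpy as np
t=np.radians(np.linspace(-12.6,90,25));u=np.array([.996,-.087])
r=-85*np.cos(t);z=85*np.sin(t)
P=np.c_[r*u[0],r*u[1],z];print(np.diff(P.round(1),axis=0).round(1).tolist())
E
```

```text
[[-1.2, 0.1, 6.2], [-0.6, 0.1, 6.3], [-0.3, 0.0, 6.3], [0.3, 0.0, 6.4], [0.7, -0.1, 6.3], [1.2, -0.1, 6.2], [1.7, -0.1, 6.1], [2.1, -0.2, 6.0], [2.5, -0.2, 5.8], [3.0, -0.3, 5.6], [3.4, -0.3, 5.4], [3.7, -0.3, 5.0], [4.2, -0.4, 4.8], [4.4, -0.4, 4.5], [4.8, -0.4, 4.1], [5.1, -0.4, 3.8], [5.4, -0.5, 3.4], [5.6, -0.5, 2.9], [5.7, -0.5, 2.6], [6.0, -0.5, 2.0], [6.1, -0.6, 1.7], [6.2, -0.5, 1.2], [6.3, -0.5, 0.7], [6.3, -0.6, 0.2]]
```

Request:
{"op": "drive_tool", "data": {
  "increments": [
    [[-1.2, 0.1, 6.2], [0, 0, 0], 0],
    [[-0.6, 0.1, 6.3], [0, 0, 0], 0],
    [[-0.3, 0.0, 6.3], [0, 0, 0], 0],
    [[0.3, 0.0, 6.4], [0, 0, 0], 0],
    [[0.7, -0.1, 6.3], [0, 0, 0], 0],
    [[1.2, -0.1, 6.2], [0, 0, 0], 0],
    [[1.7, -0.1, 6.1], [0, 0, 0], 0],
    [[2.1, -0.2, 6.0], [0, 0, 0], 0]
  ]
}}

```text
clock: 9.37
eef_pos: [0.473, -0.3006, 0.0759]
tool_rot: [0.716, 0.648, 0.174, 0.193]
ft_force: [-1.3, 0.3, -0.6]
grip_width: 0.0077
grasp_force: 58.6
```

Request:
{"op": "drive_tool", "data": {
  "increments": [
    [[2.5, -0.2, 5.8], [0, 0, 0], 0],
    [[3.0, -0.3, 5.6], [0, 0, 0], 0],
    [[3.4, -0.3, 5.4], [0, 0, 0], 0],
    [[3.7, -0.3, 5.0], [0, 0, 0], 0],
    [[4.2, -0.4, 4.8], [0, 0, 0], 0],
    [[4.4, -0.4, 4.5], [0, 0, 0], 0],
    [[4.8, -0.4, 4.1], [0, 0, 0], 0],
    [[0, 0, 0], [0, 0, 0], 0]
  ]
}}

```text
clock: 10.03
eef_pos: [0.5006, -0.3034, 0.1119]
tool_rot: [0.715, 0.648, 0.175, 0.194]
ft_force: [-1.6, 0.8, 3.3]
grip_width: 0.0076
grasp_force: 59.1
```

```bash
python3 - <<'E'
from h import *
s=get_obs();print(s['ft_force'],s['ft_torque'],s['grip_width'],s['grasp_force'],s['eef_pos'])
c=camera('scene')
im=c['image'][200:330,290:430];save('s8.png',cv2.resize(im,None,fx=4,fy=4,interpolation=cv2.INTER_CUBIC))
E
```

```text
[-1.61691803  0.84342543  3.33855935] [0.16883285 0.75134554 0.03590743] 0.007560779841254511 59.110976457595825 [ 0.50060487 -0.30344168  0.11188335]
```

View pics/s8.png

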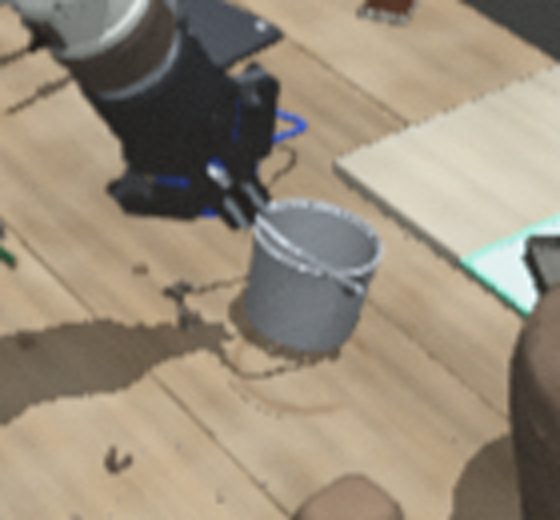

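The pail is upright with the bail at about 45°, and the bail is being pressed inward slightly (3.6 N). I'll ease outward a little and continue the arc.

Request:
{"op": "drive_tool", "data": {
  "increments": [
    [[-1, 0, 1.2], [0, 0, 0], 0],
    [[5.1, -0.4, 4.1], [0, 0, 0], 0],
    [[5.4, -0.5, 3.6], [0, 0, 0], 0],
    [[5.6, -0.5, 2.9], [0, 0, 0], 0],
    [[0, 0, 0], [0, 0, 0], 0]
  ]
}}

```text
clock: 10.5
eef_pos: [0.5159, -0.3049, 0.1237]
tool_rot: [0.715, 0.648, 0.175, 0.194]
ft_force: [-3.1, -0.4, 5.0]
grip_width: 0.0081
grasp_force: 59.3
```

Request:
{"op": "drive_tool", "data": {
  "increments": [
    [[-0.5, 0, 2], [0, 0, 0], 0],
    [[0, 0, 0], [0, 0, 0], 0],
    [[0, 0, 0], [0, 0, 0], 0]
  ]
}}

```text
clock: 10.75
eef_pos: [0.5135, -0.3037, 0.124]
tool_rot: [0.716, 0.648, 0.175, 0.193]
ft_force: [-1.0, 2.1, 2.6]
grip_width: 0.0078
grasp_force: 59.0
```

Request:
{"op": "drive_tool", "data": {
  "increments": [
    [[0, 0, 1], [0, 0, 0], 0],
    [[5.7, -0.5, 2.6], [0, 0, 0], 0],
    [[6, -0.5, 2.1], [0, 0, 0], 0],
    [[6.1, -0.5, 1.7], [0, 0, 0], 0],
    [[0, 0, 0], [0, 0, 0], 0],
    [[0, 0, 0], [0, 0, 0], 0]
  ]
}}

```text
clock: 11.25
eef_pos: [0.5314, -0.3054, 0.131]
tool_rot: [0.716, 0.648, 0.174, 0.193]
ft_force: [1.0, -0.3, -2.0]
grip_width: 0.0078
grasp_force: 58.7
```

Request:
{"op": "drive_tool", "data": {
  "increments": [
    [[6, -0.5, 0], [0, 0, 0], 0],
    [[6, -0.5, 0], [0, 0, 0], 0],
    [[5, -0.5, 0], [0, 0, 0], 0],
    [[0, 0, 0], [0, 0, 0], 0],
    [[0, 0, 0], [0, 0, 0], 0],
    [[0, 0, 0], [0, 0, 0], 0]
  ]
}}

```text
clock: 11.75
eef_pos: [0.5487, -0.3071, 0.1319]
tool_rot: [0.716, 0.648, 0.175, 0.193]
ft_force: [0.6, 1.0, 1.3]
grip_width: 0.0076
grasp_force: 58.9
```

```bash
python3 - <<'E'
from h import *
s=get_obs();print(s['ft_force'],s['ft_torque'],s['eef_pos'])
c=camera('scene');t=camera('top')
for n,k in(('s',c),('t',t)):
    for r in silhouettes('pail',k)[:3]: print(n,round(r['conf'],2),r['bbox'])
A=c['image'][200:330,290:420];B=t['image'][150:280,320:450];A=cv2.resize(A,(400,400),interpolation=2);B=cv2.resize(B,(400,400),interpolation=2)
save('s9.png',np.hstack([A,B]))
E
```

```text
[0.58013536 1.04477945 1.3123422 ] [0.16675481 0.23958253 0.13950953] [ 0.54867188 -0.30713195  0.13187508]
s 0.93 [346.6, 234.2, 381.8, 288.8]
s 0.9 [330.6, 222.7, 355.4, 253.0]
t 0.63 [375.8, 188.1, 412.3, 214.0]
t 0.58 [319.4, 158.1, 357.0, 200.2]
```

Request:
{"op": "drive_tool", "data": {
  "increments": [
    [[0, 0, 0], [0, 0, 0], 0],
    [[0, 0, 0], [0, 0, 0], 0],
    [[0, 0, 3], [0, 0, 0], 0],
    [[0, 0, 3], [0, 0, 0], 0],
    [[0, 0, 6], [0, 0, 0], 0],
    [[0, 0, 9], [0, 0, 0], 0],
    [[0, 0, 9], [0, 0, 0], 0],
    [[0, 0, 9], [0, 0, 0], 0]
  ]
}}

```text
clock: 12.62
eef_pos: [0.548, -0.3072, 0.1713]
tool_rot: [0.716, 0.648, 0.174, 0.193]
ft_force: [0.8, -0.3, -3.8]
grip_width: 0.0077
grasp_force: 58.5
```

Request:
{"op": "drive_tool", "data": {
  "increments": [
    [[0, 0, 9], [0, 0, 0], 0],
    [[0, 0, 9], [0, 0, 0], 0],
    [[0, 0, 9], [0, 0, 0], 0],
    [[0, 0, 6], [0, 0, 0], 0],
    [[0, 0, 3], [0, 0, 0], 0],
    [[0, 0, 0], [0, 0, 0], 0],
    [[0, 0, 0], [0, 0, 0], 0],
    [[0, 0, 0], [0, 0, 0], 0]
  ]
}}

```text
clock: 13.28
eef_pos: [0.5477, -0.3068, 0.2055]
tool_rot: [0.716, 0.648, 0.174, 0.192]
ft_force: [0.9, 0.3, -4.2]
grip_width: 0.0075
grasp_force: 58.4
```

```bash
python3 - <<'E'
from h import *
s=get_obs();print(s['ft_force'],s['ft_torque'],s['eef_pos'],s['joint_pos'])
c=camera('scene');t=camera('top')
for n,k in(('s',c),('t',t)):
    for r in silhouettes('pail',k)[:3]: print(n,round(r['conf'],2),r['bbox'])
A=c['image'][190:320,290:420];B=t['image'][150:280,320:450];A=cv2.resize(A,(400,400),interpolation=2);B=cv2.resize(B,(400,400),interpolation=2)
save('s9.png',np.hstack([A,B]))
E
```

```text
[ 0.85369539  0.33878919 -4.17123061] [0.1109623  0.92459506 0.0011332 ] [ 0.54765996 -0.30675612  0.20549781] [-0.63469663  0.18872115 -0.27053614  0.64970725  0.25892956  1.09707083]
s 0.89 [346.7, 212.3, 384.8, 269.6]
s 0.72 [328.2, 221.7, 364.3, 255.1]
t 0.72 [380.4, 185.6, 417.6, 211.4]
t 0.7 [324.5, 164.3, 358.1, 202.5]
```

Lifted; the weight is about 4.2 N. Next I'll carry it to a spot in front of the hanger, so the bail arms enter from the front, easing the tilt to 15° and yawing to the stand.

Request:
{"op": "drive_tool", "data": {
  "increments": [
    [[-4, 4, 1], [0.2, 1.9, 0], 0],
    [[-8, 7, 1], [0.2, 1.9, 0], 0],
    [[-8, 10, 1], [0.2, 1.9, 0], 0],
    [[-8, 12, 1], [0.2, 1.9, 0], 0],
    [[-8, 14, 1], [0.2, 1.9, 0], 0],
    [[-8, 14, 1], [0.2, 1.9, 0], 0],
    [[-8, 14, 1], [0.2, 1.9, 0], 0],
    [[-8, 14, 1], [0.2, 1.9, 0], 0]
  ]
}}

```text
clock: 14.15
eef_pos: [0.4878, -0.2175, 0.2145]
tool_rot: [0.735, 0.665, 0.087, 0.095]
ft_force: [0.1, -0.5, -4.5]
grip_width: 0.008
grasp_force: 58.6
```

Request:
{"op": "drive_tool", "data": {
  "increments": [
    [[-6, 16, 0], [0, 0, 1.95], 0],
    [[-5, 16, 0], [0, 0, 1.95], 0],
    [[-5, 16, 0], [0, 0, 1.95], 0],
    [[-4, 16, 0], [0, 0, 1.95], 0],
    [[-4, 16, 0], [0, 0, 1.95], 0],
    [[-4, 16, 0], [0, 0, 1.95], 0],
    [[-3, 16, 0], [0, 0, 1.95], 0],
    [[-2, 16, 0], [0, 0, 2], 0]
  ]
}}

```text
clock: 14.82
eef_pos: [0.4543, -0.0888, 0.2143]
tool_rot: [0.637, 0.76, 0.1, 0.083]
ft_force: [-0.6, -0.9, -4.2]
grip_width: 0.0079
grasp_force: 58.6
```

Request:
{"op": "drive_tool", "data": {
  "increments": [
    [[0, 16, -1], [0, 0, 0], 0],
    [[0, 16, -1], [0, 0, 0], 0],
    [[0, 16, -1], [0, 0, 0], 0],
    [[0, 15, -1], [0, 0, 0], 0],
    [[0, 14, -1], [0, 0, 0], 0],
    [[0, 12, -1], [0, 0, 0], 0],
    [[0, 9, -1], [0, 0, 0], 0],
    [[0, 6, -1], [0, 0, 0], 0]
  ]
}}

```text
clock: 15.48
eef_pos: [0.4547, 0.0152, 0.2063]
tool_rot: [0.637, 0.76, 0.1, 0.083]
ft_force: [0.5, 0.4, -3.8]
grip_width: 0.008
grasp_force: 58.6
```

Request:
{"op": "drive_tool", "data": {
  "increments": [
    [[0, 4, 0], [0, 0, 0], 0],
    [[0, 2, 0], [0, 0, 0], 0],
    [[0, 0, 0], [0, 0, 0], 0],
    [[0, 0, 0], [0, 0, 0], 0],
    [[0, 0, 0], [0, 0, 0], 0],
    [[0, 0, 0], [0, 0, 0], 0],
    [[0, 0, 0], [0, 0, 0], 0],
    [[0, 0, 0], [0, 0, 0], 0]
  ]
}}

```text
clock: 16.15
eef_pos: [0.4551, 0.0196, 0.2063]
tool_rot: [0.638, 0.759, 0.099, 0.083]
ft_force: [0.3, -0.2, -4.1]
grip_width: 0.0076
grasp_force: 58.6
```

```bash
cat > st.py <<'E'
from h import *
from scipy.spatial.transform import Rotation as Ro
p=np.load('p.npy')
def bar():
    s=get_obs();R=Ro.from_quat(s['tool_rot']).as_matrix();g=s['eef_pos']-.019*R[:,2]
    d=g-[p[0],p[1],0];c,k=np.cos(p[2]),np.sin(p[2])
    return s,R,g,np.array([c*d[0]+k*d[1],-k*d[0]+c*d[1],g[2]])
E
python3 - <<'E'
from st import *
s,R,g,b=bar();print(s['clock'],s['eef_pos'],g,'bar in stand mm',(b*1e3).round(1),R.round(3).tolist(),s['ft_force'],s['grip_width'])
w=camera('wrist');save('w10.png',w['image']);t=camera('top');c=camera('scene')
save('s10.png',np.hstack([cv2.resize(c['image'][130:280,260:410],(400,400),interpolation=2),cv2.resize(w['image'],(400,250),interpolation=2)[:0].reshape(0,400,3) if 0 else cv2.resize(w['image'][0:400,120:520],(400,400))]))
E
```

```text
16.15 [0.45512311 0.01964151 0.20634503] [0.45032603 0.01877967 0.22470927] bar in stand mm [-130.    -3.3  224.7] [[-0.172, 0.952, 0.252], [0.985, 0.166, 0.045], [0.001, 0.257, -0.967]] [ 0.28102134 -0.2093497  -4.0836527 ] 0.007583624375838688
```

View pics/s10.png

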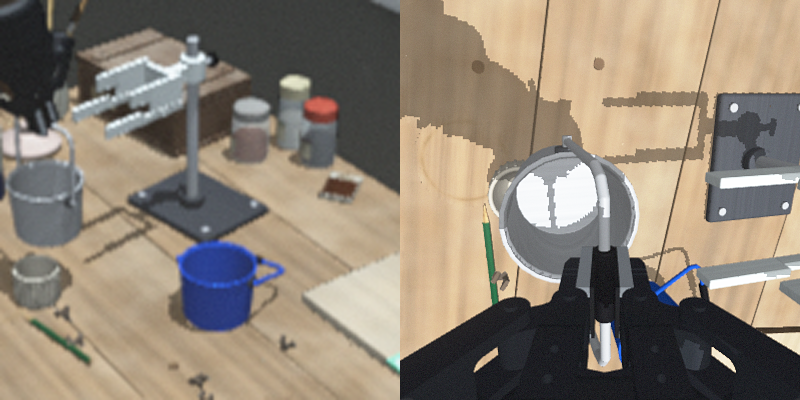

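The pail hangs level from the bail in front of the hanger. In the wrist view the bar bends are at (323,195) and about (323,352), and the runway tips at (426,180) and (418,277). Checking lateral centring against the projections.

```bash
python3 - <<'E'
from st import *
from fit import S
s,R,g,b=bar();w=camera('wrist');h=p[3]
for dz in (0,-.003):
  for l in(.039,.017,0,-.017,-.039): print(dz,l,proj(w,g+R[:,0]*l-R[:,2]*dz)[0].round(1))
for y in(.033,.027,-.027,-.033): print('tip',y,proj(w,S(p,[-.062,y,h+.006]))[0].round(1))
im=w['image'];g8=im.max(2)
print('col along bar', [(r,int(g8[r,318:330].max()),int(g8[r,318:330].min())) for r in range(180,370,6)])
E
```

```text
0 0.039 [326.2 200. ]
0 0.017 [326.1 251.8]
0 0 [326.  288.4]
0 -0.017 [326.  322.5]
0 -0.039 [325.9 363.2]
-0.003 0.039 [326.2 197.7]
-0.003 0.017 [326.1 248.5]
-0.003 0 [326.  284.5]
-0.003 -0.017 [325.9 318.1]
-0.003 -0.039 [325.9 358.3]
tip 0.033 [434.4 177.1]
tip 0.027 [433.3 188.1]
tip -0.027 [424.3 277.7]
tip -0.033 [423.4 286.8]
col along bar [(180, 231, 105), (186, 232, 102), (192, 232, 102), (198, 249, 151), (204, 250, 132), (210, 252, 124), (216, 253, 122), (222, 170, 119), (228, 169, 114), (234, 172, 114), (240, 171, 110), (246, 170, 82), (252, 40, 13), (258, 39, 29), (264, 36, 17), (270, 34, 23), (276, 35, 23), (282, 33, 19), (288, 33, 23), (294, 33, 21), (300, 33, 12), (306, 49, 27), (312, 48, 32), (318, 47, 26), (324, 247, 151), (330, 245, 138), (336, 245, 132), (342, 245, 141), (348, 245, 101), (354, 245, 93), (360, 247, 102), (366, 218, 205)]
```

The bar is centred in the grip to about 1 mm, and the lateral correction to the stand is about +4.5 mm. Moving forward over the runways.

Request:
{"op": "drive_tool", "data": {
  "increments": [
    [[4, 1, 0], [0, 0, 0], 0],
    [[9, 2.1, 0], [0, 0, 0], 0],
    [[11, 2.6, 0], [0, 0, 0], 0],
    [[12, 2.8, 0], [0, 0, 0], 0],
    [[12, 2.8, 0], [0, 0, 0], 0],
    [[12, 2.7, 0], [0, 0, 0], 0],
    [[11, 2.5, 0], [0, 0, 0], 0],
    [[8, 1.8, 0], [0, 0, 0], 0]
  ]
}}

```text
clock: 17.02
eef_pos: [0.5362, 0.0388, 0.2063]
tool_rot: [0.638, 0.759, 0.1, 0.083]
ft_force: [0.4, 0.0, -4.3]
grip_width: 0.0077
grasp_force: 58.6
```

Request:
{"op": "drive_tool", "data": {
  "increments": [
    [[5, 1.1, 0], [0, 0, 0], 0],
    [[0, 0, -2], [0, 0, 0], 0],
    [[0, 0, -3], [0, 0, 0], 0],
    [[0, 0, -3], [0, 0, 0], 0],
    [[0, 0, -3], [0, 0, 0], 0],
    [[0, 0, -3], [0, 0, 0], 0],
    [[0, 0, 0], [0, 0, 0], 0],
    [[0, 0, 0], [0, 0, 0], 0]
  ]
}}

```text
clock: 17.68
eef_pos: [0.5387, 0.0392, 0.1921]
tool_rot: [0.638, 0.759, 0.099, 0.083]
ft_force: [0.9, -0.1, -3.9]
grip_width: 0.0079
grasp_force: 58.6
```

```bash
python3 - <<'E'
from st import *
from fit import S
s,R,g,b=bar();w=camera('wrist');h=p[3];print(g,(b*1e3).round(1),s['ft_force'])
for l in(.039,.017,-.017,-.039): print(l,proj(w,g+R[:,0]*l)[0].round(1))
for y in(.033,.027,-.027,-.033): print('plate',y,[proj(w,S(p,[x,y,z]))[0].round(0).tolist() for x,z in((-.062,h+.006),(-.024,h+.006),(-.024,h+.036),(.008,h+.036))])
gm=w['image'].min(2);np.save('g.npy',gm)
# ascii around
sub=cv2.resize(gm[120:380,250:450],(100,65),interpolation=cv2.INTER_AREA)
for i,r in enumerate(sub): print(120+4*i,''.join(' .:-=+*#%@'[v*10//256] for v in r))
E
```

```text
[0.53390643 0.03835938 0.21047243] [-44.2   1.6 210.5] [ 0.92538154 -0.07545153 -3.94864558]
0.039 [326.2 200. ]
0.017 [326.1 251.8]
-0.017 [326.  322.5]
-0.039 [325.9 363.2]
plate 0.033 [[275.0, 207.0], [358.0, 201.0], [386.0, 224.0], [460.0, 216.0]]
plate 0.027 [[276.0, 221.0], [358.0, 213.0], [385.0, 239.0], [458.0, 230.0]]
plate -0.027 [[281.0, 325.0], [355.0, 312.0], [379.0, 354.0], [444.0, 341.0]]
plate -0.033 [[281.0, 335.0], [354.0, 322.0], [378.0, 366.0], [443.0, 352.0]]<stdin>:9: RuntimeWarning: overflow encountered in scalar multiply
Traceback (most recent call last):
OverflowError: Python integer 256 out of bounds for uint8
```

```bash
python3 - <<'E'
import numpy as np,cv2
gm=np.load('g.npy')
sub=cv2.resize(gm[168:380,250:470],(110,53),interpolation=cv2.INTER_AREA).astype(int)
for i,r in enumerate(sub): print(168+4*i,''.join(' .:-=+*#%@'[v*10//256] for v in r))
E
```

```text
168 +++****************#%@@@@@@@@@*++***+=--=++**+===++++=***+::-==============:.:-=-:-=========================++
172 ####*********#*****@@@@@@@@@@@@+++*##+==--==+**#*********=::-=============-:.:===-=========================-++
176 @@@@#%#******@%@@@@@@@@@@@@@@@@%+#%%%%=====-==*@%********+::-==============:.:====------====================+*
180 @@@@@@@#****#%@@@@@@@@@@@@@@@@@@#*%%%%+-======+*@@#******=:--===============-::======------=================*+
184 @@@@@@@@%***%@@@@@@@@@@@@@@@@@@@%*#%%%#===-==-=+*%@%*****=:-==================----=======--=================++
188 @@@@@@@@%**#@@@@@@@@@@@%%%%@@@##%+#%%%%+=====---=*%@#****=:--=======================++++++++++++++++++++++++++
192 @@@@@@@@@#*#@@@@@@@@@@@**********+*%%%%*=========++##++++++++++++++++++++++++++++****+++++++++++++++++++++++++
196 @@@@@@@@@***#@@%%%%%%%*+++++++++++*%@@@%+++++++++++++++++++++++++++++++++*###%%%####+=++++++++++++++++++++++++
200 #***********++++++++++++++++++++++*%@@@%+++++++++++++*************##########%@@@@@@@*===+=++++++++++++++++++++
204 ************+++++++++++++++++++**++*%@@%**#%%@@@@@@@@@%######
[... 4294 characters left out ...]
..........
356 .............................   :--+%@@@-    . .  ...........................:::::::::::....=%@@@@*- .........
360 .............................    .=*%%%-       . .  .........................::::::::::.......:+#%%%*.........
364 .............................     .=++.        . .............................::::::.............-+%%#........
368 ............................. .   .        ........ ................................................-** ......
372 .....................   ........................... ................... ......................................
376 .. .................... .                  ...       ................ ..................... ..................
```

The runway and horn rows match the model laterally, but the stand sits about 4–5 mm further back than modelled. I'll move forward 5 mm and feel downward.

Request:
{"op": "drive_tool", "data": {
  "increments": [
    [[5, 0.9, -2], [0, 0, 0], 0],
    [[0, 0, -2], [0, 0, 0], 0],
    [[0, 0, -2], [0, 0, 0], 0],
    [[0, 0, -2], [0, 0, 0], 0],
    [[0, 0, 0], [0, 0, 0], 0],
    [[0, 0, 0], [0, 0, 0], 0]
  ]
}}

```text
clock: 18.23
eef_pos: [0.5446, 0.0403, 0.1849]
tool_rot: [0.638, 0.759, 0.1, 0.083]
ft_force: [1.2, 1.2, -1.7]
grip_width: 0.0074
grasp_force: 58.9
```

Request:
{"op": "drive_tool", "data": {
  "increments": [
    [[0, 0, -1], [0, 0, 0], 0],
    [[0, 0, -1], [0, 0, 0], 0],
    [[0, 0, 0], [0, 0, 0], 0],
    [[0, 0, 0], [0, 0, 0], 0]
  ]
}}

```text
clock: 18.57
eef_pos: [0.5448, 0.0403, 0.1845]
tool_rot: [0.638, 0.759, 0.101, 0.084]
ft_force: [-4.7, -0.0, 7.5]
grip_width: 0.0077
grasp_force: 60.0
```

Contact was felt at TCP z ≈ 0.1848. I'll raise 2 mm above contact and slide back under the horns, watching the force.

Request:
{"op": "drive_tool", "data": {
  "increments": [
    [[0, 0, 3], [0, 0, 0], 0],
    [[0, 0, 2], [0, 0, 0], 0],
    [[0, 0, 0], [0, 0, 0], 0],
    [[0, 0, 0], [0, 0, 0], 0]
  ]
}}

```text
clock: 18.9
eef_pos: [0.5437, 0.0402, 0.1867]
tool_rot: [0.638, 0.759, 0.099, 0.082]
ft_force: [-0.5, 0.4, -4.4]
grip_width: 0.0078
grasp_force: 58.6
```

Request:
{"op": "drive_tool", "data": {
  "increments": [
    [[3, 0.5, 0], [0, 0, 0], 0],
    [[4, 0.7, 0], [0, 0, 0], 0],
    [[4, 0.7, 0], [0, 0, 0], 0],
    [[3, 0.5, 0], [0, 0, 0], 0],
    [[0, 0, 0], [0, 0, 0], 0],
    [[0, 0, 0], [0, 0, 0], 0]
  ]
}}

```text
clock: 19.4
eef_pos: [0.5584, 0.0427, 0.1872]
tool_rot: [0.638, 0.759, 0.099, 0.083]
ft_force: [0.8, -0.1, -4.0]
grip_width: 0.0078
grasp_force: 58.6
```

Request:
{"op": "drive_tool", "data": {
  "increments": [
    [[3, 0.5, 0], [0, 0, 0], 0],
    [[3, 0.5, 0], [0, 0, 0], 0],
    [[3, 0.5, 0], [0, 0, 0], 0],
    [[0, 0, 0], [0, 0, 0], 0],
    [[0, 0, 0], [0, 0, 0], 0]
  ]
}}

```text
clock: 19.82
eef_pos: [0.5672, 0.0442, 0.1873]
tool_rot: [0.638, 0.759, 0.099, 0.083]
ft_force: [0.2, -0.6, -3.6]
grip_width: 0.0078
grasp_force: 58.6
```

Request:
{"op": "drive_tool", "data": {
  "increments": [
    [[3, 0.5, 0], [0, 0, 0], 0],
    [[3, 0.5, 0], [0, 0, 0], 0],
    [[3, 0.5, 0], [0, 0, 0], 0],
    [[0, 0, 0], [0, 0, 0], 0],
    [[0, 0, 0], [0, 0, 0], 0]
  ]
}}

```text
clock: 20.23
eef_pos: [0.5763, 0.0457, 0.1873]
tool_rot: [0.638, 0.759, 0.099, 0.083]
ft_force: [-0.4, 0.1, -4.2]
grip_width: 0.0074
grasp_force: 58.6
```

```bash
python3 - <<'E'
from st import *
s,R,g,b=bar();print(g,(b*1e3).round(1),s['ft_force'],s['ft_torque'])
E
```

```text
[0.57153891 0.04478562 0.20569193] [ -6.1   1.4 205.7] [-0.43235659  0.09870681 -4.22207193] [-0.08046723  0.40947837 -0.03414637]
```

Request:
{"op": "drive_tool", "data": {
  "increments": [
    [[2, 0.35, 0], [0, 0, 0], 0],
    [[2, 0.35, 0], [0, 0, 0], 0],
    [[2, 0.35, 0], [0, 0, 0], 0],
    [[0, 0, 0], [0, 0, 0], 0],
    [[0, 0, 0], [0, 0, 0], 0]
  ]
}}

```text
clock: 20.65
eef_pos: [0.5821, 0.0467, 0.1873]
tool_rot: [0.638, 0.759, 0.099, 0.083]
ft_force: [0.6, -0.1, -3.9]
grip_width: 0.0078
grasp_force: 58.6
```

Request:
{"op": "drive_tool", "data": {
  "increments": [
    [[1.5, 0.26, 0], [0, 0, 0], 0],
    [[1.5, 0.26, 0], [0, 0, 0], 0],
    [[0, 0, 0], [0, 0, 0], 0],
    [[0, 0, 0], [0, 0, 0], 0]
  ]
}}

```text
clock: 20.98
eef_pos: [0.5852, 0.0472, 0.1874]
tool_rot: [0.638, 0.759, 0.1, 0.083]
ft_force: [0.9, -0.6, -4.0]
grip_width: 0.008
grasp_force: 58.6
```

Nominal x is now about +3, so I'll go on in small steps until I feel the wall.

Request:
{"op": "drive_tool", "data": {
  "increments": [
    [[1.5, 0.26, 0], [0, 0, 0], 0],
    [[0, 0, 0], [0, 0, 0], 0],
    [[0, 0, 0], [0, 0, 0], 0]
  ]
}}

```text
clock: 21.23
eef_pos: [0.5863, 0.0474, 0.1872]
tool_rot: [0.638, 0.759, 0.099, 0.082]
ft_force: [-2.2, -0.0, -2.6]
grip_width: 0.0076
grasp_force: 58.6
```

Request:
{"op": "drive_tool", "data": {
  "increments": [
    [[1.5, 0.26, 0], [0, 0, 0], 0],
    [[0, 0, 0], [0, 0, 0], 0],
    [[0, 0, 0], [0, 0, 0], 0]
  ]
}}

```text
clock: 21.48
eef_pos: [0.5865, 0.0474, 0.1867]
tool_rot: [0.638, 0.759, 0.098, 0.082]
ft_force: [-4.9, -0.7, -2.4]
grip_width: 0.008
grasp_force: 59.0
```

The wall was felt at nominal x ≈ +4. I'll back off to mid-pocket and lower gently.

Request:
{"op": "drive_tool", "data": {
  "increments": [
    [[-2.8, -0.5, 0], [0, 0, 0], 0],
    [[-2.8, -0.5, 0], [0, 0, 0], 0],
    [[0, 0, 0], [0, 0, 0], 0],
    [[0, 0, -1.5], [0, 0, 0], 0],
    [[0, 0, -1.5], [0, 0, 0], 0],
    [[0, 0, -1], [0, 0, 0], 0],
    [[0, 0, 0], [0, 0, 0], 0],
    [[0, 0, 0], [0, 0, 0], 0]
  ]
}}

```text
clock: 22.15
eef_pos: [0.5825, 0.0467, 0.1831]
tool_rot: [0.638, 0.759, 0.099, 0.083]
ft_force: [0.4, 0.3, -3.6]
grip_width: 0.0078
grasp_force: 58.6
```

It is below runway contact height (0.1848) and still carrying the full weight, so the wire is in the pockets. Continuing down.

Request:
{"op": "drive_tool", "data": {
  "increments": [
    [[0, 0, -1], [0, 0, 0], 0],
    [[0, 0, -1], [0, 0, 0], 0],
    [[0, 0, -1], [0, 0, 0], 0],
    [[0, 0, 0], [0, 0, 0], 0],
    [[0, 0, 0], [0, 0, 0], 0]
  ]
}}

```text
clock: 22.57
eef_pos: [0.5824, 0.0467, 0.1802]
tool_rot: [0.638, 0.759, 0.099, 0.083]
ft_force: [-0.4, -0.5, -3.6]
grip_width: 0.0078
grasp_force: 58.6
```

Request:
{"op": "drive_tool", "data": {
  "increments": [
    [[0, 0, -1], [0, 0, 0], 0],
    [[0, 0, 0], [0, 0, 0], 0],
    [[0, 0, 0], [0, 0, 0], 0]
  ]
}}

```text
clock: 22.82
eef_pos: [0.5825, 0.0467, 0.1794]
tool_rot: [0.638, 0.759, 0.1, 0.083]
ft_force: [0.4, -0.7, -4.6]
grip_width: 0.0079
grasp_force: 58.6
```

Request:
{"op": "drive_tool", "data": {
  "increments": [
    [[0, 0, -0.7], [0, 0, 0], 0],
    [[0, 0, 0], [0, 0, 0], 0],
    [[0, 0, 0], [0, 0, 0], 0]
  ]
}}

```text
clock: 23.07
eef_pos: [0.5826, 0.0467, 0.179]
tool_rot: [0.638, 0.759, 0.1, 0.083]
ft_force: [-0.4, 0.6, -2.6]
grip_width: 0.0075
grasp_force: 58.8
```

Request:
{"op": "drive_tool", "data": {
  "increments": [
    [[0, 0, -0.5], [0, 0, 0], 0],
    [[0, 0, 0], [0, 0, 0], 0],
    [[0, 0, 0], [0, 0, 0], 0]
  ]
}}

```text
clock: 23.32
eef_pos: [0.5828, 0.0467, 0.1787]
tool_rot: [0.638, 0.759, 0.1, 0.083]
ft_force: [-2.1, 0.1, 0.2]
grip_width: 0.0079
grasp_force: 59.2
```

The stand now carries the whole weight. Releasing slowly.

Request:
{"op": "drive_tool", "data": {
  "increments": [
    [[0, 0, 0], [0, 0, 0], 0.1],
    [[0, 0, 0], [0, 0, 0], 0.14],
    [[0, 0, 0], [0, 0, 0], 0.18],
    [[0, 0, 0], [0, 0, 0], 0.22],
    [[0, 0, 0], [0, 0, 0], 0.25],
    [[0, 0, 0], [0, 0, 0], 0.25],
    [[0, 0, 0], [0, 0, 0], 0.25]
  ]
}}

```text
clock: 23.9
eef_pos: [0.5826, 0.0467, 0.1782]
tool_rot: [0.638, 0.759, 0.1, 0.083]
ft_force: [0.0, -0.4, -0.1]
grip_width: 0.0213
grasp_force: 0.0
```

```bash
python3 - <<'E'
from st import *
s,R,g,b=bar();print((b*1e3).round(1),s['ft_force'],s['ft_torque'],s['grip_width'],s['grasp_force'])
w=camera('wrist');gm=w['image'].min(2)
sub=cv2.resize(gm[200:380,250:430],(90,45),interpolation=cv2.INTER_AREA).astype(int)
for i,r in enumerate(sub): print(200+4*i,''.join(' .:-=+*#%@'[v*10//256] for v in r))
E
```

```text
[  0.3   1.4 196.6] [ 0.01599054 -0.37354794 -0.12819517] [-0.03909285  0.23667826 -0.04613782] 0.02128649951593905 0.0
200 ********************************#*+*%@@%+--====-==+*%#=============++=++++++++++++++++++++
204 *****%####**%%#%%#@@@%%%%%%@%###**=++***===+++++++++++++++++++++++++++++++++++++++++++++++
208 @%%%%%###*++*****+++++++++++=+++++=++***++++++++++++++++++++++++++++++++++++++++++++++++++
212 ++++++++++++++++++++++++++++++**##++***+*###*+++++++++++++++++++++++++++++++++++++++++++++
216 +++++++++++++++++++++++++++++**###+++**+*###*=++++++++++++++++++++++++++++++++++++++++++++
220 +++++++**********#################+++**+*#**+====+++++++++++++++++++++++++++++++++++++++++
224 ###############################*++=++**+==========++++++++++++++++++++++++++++++++++++++++
228 ##########################*****+===+++++++++++++++++++++++++++++++++++++++++++++++++++++++
232 ##########***+++++++++++++++++++++++++++++++++++++++++++++++++++++++++++++++++++++++++++++
236 *+++++=====+++++++++++++++++++++++++++++++++++++++++++++++++++++++++++++++++++++++++++++++
240 ===========+++++++++++++++
[... 2594 characters left out ...]
. . ..................... .::::::..
352 .............. ....:#%%%%%%%%%%%---+%@@@*=.:++==+++++++.  .. .....................::::::::
356 .................. :@@@@@%%%##**---+%@@@*+:.=++==++++++  ............. ............:::::::
360 ...... .............-:..=++++++++==+#%##++===+=++++++++.. ................... .....:::::::
364 ................. .  ...:=++++++++=+===++++++++===---::..... ................ . ......:::.
368 .. ...... ...................::---=======--::...... ......................................
372 ....... .......................... ..... ........................ ......... ..............
376 ..................   .    .                       .  .    ..................... ....-=:...
```

Released with zero force, so I'll retract along the tool axis.

Request:
{"op": "drive_tool", "data": {
  "increments": [
    [[-1.3, -0.2, 5], [0, 0, 0], 0.25],
    [[-1.3, -0.2, 5], [0, 0, 0], 0.25],
    [[-1.3, -0.2, 5], [0, 0, 0], 0.25],
    [[-1.3, -0.2, 5], [0, 0, 0], 0.25],
    [[-2.6, -0.5, 10], [0, 0, 0], 0.25],
    [[-2.6, -0.5, 10], [0, 0, 0], 0.25],
    [[-2.6, -0.5, 10], [0, 0, 0], 0.25],
    [[-2.6, -0.5, 10], [0, 0, 0], 0.25]
  ]
}}

```text
clock: 24.62
eef_pos: [0.5668, 0.0439, 0.2398]
tool_rot: [0.638, 0.759, 0.1, 0.083]
ft_force: [-0.6, -0.4, 0.2]
grip_width: 0.0215
grasp_force: 0.0
```

Request:
{"op": "drive_tool", "data": {
  "increments": [
    [[-5, -1, 20], [0, 0, 0], 0.25],
    [[-10, -2, 20], [0, 0, 0], 0.25],
    [[-20, -3, 20], [0, 0, 0], 0.25],
    [[-30, -5, 10], [0, 0, 0], 0.25],
    [[-30, -5, 0], [0, 0, 0], 0.25],
    [[-20, -3, 0], [0, 0, 0], 0.25],
    [[0, 0, 0], [0, 0, 0], 0.25],
    [[0, 0, 0], [0, 0, 0], 0.25]
  ]
}}

```text
clock: 25.28
eef_pos: [0.4515, 0.0248, 0.3097]
tool_rot: [0.638, 0.759, 0.1, 0.084]
ft_force: [0.8, -0.2, 1.2]
grip_width: 0.0214
grasp_force: 0.0
```

Request:
{"op": "drive_tool", "data": {
  "increments": [
    [[0, 0, 0], [0, 0, 0], 0.25],
    [[0, 0, 0], [0, 0, 0], 0.25],
    [[0, 0, 0], [0, 0, 0], 0.25],
    [[0, 0, 0], [0, 0, 0], 0.25],
    [[0, 0, 0], [0, 0, 0], 0.25],
    [[0, 0, 0], [0, 0, 0], 0.25],
    [[0, 0, 0], [0, 0, 0], 0.25],
    [[0, 0, 0], [0, 0, 0], 0.25]
  ]
}}

```text
clock: 25.95
eef_pos: [0.4519, 0.0249, 0.308]
tool_rot: [0.638, 0.759, 0.099, 0.083]
ft_force: [-0.6, -0.3, 0.3]
grip_width: 0.0212
grasp_force: 0.0
```

```bash
python3 - <<'E'
from st import *
from fit import S
s,R,g,b=bar();print(s['clock'],s['eef_pos'],s['ft_force'])
h=p[3]
for n in('scene','top','wrist'):
    k=camera(n);im=k['image']
    for r in silhouettes('pail',k)[:3]: print(n,round(r['conf'],2),np.round(r['bbox']))
    print(' expected hung pail: rim',[proj(k,S(p,[x,y,h-.072]))[0].round(0).tolist() for x,y in((0,.045),(0,-.045),(.045,0),(-.045,0))],'foot',proj(k,S(p,[0,0,h-.142]))[0].round(0))
    q=proj(k,S(p,[0,0,h+.0025]))[0];print(' sleeve px',q.round(0))
    u,v=q.astype(int)
    if n!='wrist' and 10<u<630 and 10<v<390:
        a=im.max(2)[v-9:v+10,u-9:u+10];ys,xs=np.nonzero(a<55);print(' dark',len(xs),(xs.mean()+u-9).round(1) if len(xs) else 0,(ys.mean()+v-9).round(1) if len(xs) else 0)
E
```

```text
25.95 [0.45194068 0.02493281 0.30799374] [-0.61157748 -0.32230673  0.33335588]
scene 0.91 [328. 222. 365. 255.]
scene 0.68 [294. 167. 325. 215.]
 expected hung pail: rim [[299.0, 186.0], [318.0, 196.0], [318.0, 187.0], [298.0, 196.0]] foot [309. 209.]
 sleeve px [308. 171.]
 dark 23 308.2 171.7
top 0.95 [274. 175. 301. 202.]
top 0.6 [318. 160. 353. 198.]
 expected hung pail: rim [[270.0, 190.0], [298.0, 185.0], [282.0, 173.0], [286.0, 201.0]] foot [286. 190.]
 sleeve px [282. 184.]
 dark 63 281.0 179.4
wrist 0.92 [343. 118. 438. 230.]
wrist 0.68 [311. 233. 398. 324.]
 expected hung pail: rim [[394.0, 129.0], [389.0, 209.0], [428.0, 168.0], [353.0, 173.0]] foot [368. 159.]
 sleeve px [428. 188.]
```

The pail shows where it should hang in all three views and the robot is clear.

```bash
python3 -c "
from workcell import job_done
print(job_done())"
```

```text
the job is handed in; nothing more can be done
None
```

The steel pail hangs by its bail on the hanger stand, released and with the robot clear, about 26 s in. All three camera views show it where it should hang; the hand-in gave no verdict back, and I did not re-check the other things on the table.

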